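# Push the thick roller up the two-lane ramp and hold it at the stop

## Task

Two steel rollers lie on the flat foot of the two-lane ramp. With the fingertips, push the thicker roller steadily up its lane until it rests against the stop bar, without letting it run away or roll back down, and finish while still holding it pressed lightly against the bar (the program ends in that pose). Do not pick the roller up, and leave the thinner roller, the stop bar and everything else where they are.

Things in the scene. Friction and masses are not known exactly. Their poses are not given: they have to be found in the camera images.
- ramp: Fixed grey-painted ramp, two lanes. Origin on the table under the line where flat foot meets slope, midway between the lanes; x level uphill, y left. Foot: x -82 to 0 mm, top 12 mm above the table, with a lip 8 mm higher at its low end (x -83 to -75). Slope: from x = 0, 8 degrees, 205 mm long. Lane centres y = +42 and -42 mm; lanes 76 mm wide between dark kerbs 9 mm high.
- slope_foot (a point): Point on the running surface at the bottom of the slope, midway between the lanes (12 mm above the ramp's origin). x points up along the slope (8 degrees above level), y left looking uphill, z square to the slope.
- stop_face (a point): Centre of the downhill face of the stop bar: a plain steel bar across both lanes, clamped 120 to 170 mm up the slope from slope_foot. The face is square to the slope, its centre 21 mm above the slope surface, midway between the lanes; x points up the slope. Bar 16 mm thick, top 32 mm above the slope surface. The clamp holds over 50 N.
- thick_roller_centre (a point): Centre of the thicker roller: smooth steel cylinder 50 mm in diameter, 70 mm long, 0.3 to 0.6 kg, black end caps, stub axles 5 mm out. Its y axis is its own axis, across the lane (x, z turn as it rolls). Starts on the foot of either lane, 25 mm above it, 15 to 45 mm downhill of the slope. At the stop its centre is 25 mm downhill of the face. If not held it rolls back down.
- thin_roller_centre (a point): Centre of the thinner roller, 36 mm in diameter and 70 mm long, otherwise alike; it lies on the flat foot of the other lane and stays there.
- nut: Loose steel nut 34 mm across, 16 mm high, on the table left of the ramp (looking uphill); origin at its underside. Stays.
- bolt: Loose bolt 60 mm high, standing on its head on the table right of the ramp; origin at its underside. Stays.
- calliper: Loose vernier calliper 230 mm long, lying beyond the upper end of the ramp. Stays.
- oil_bottle: Loose oil bottle, dark with a red tip, 166 mm high, 56 mm in diameter, standing on the table right of the ramp's upper end; origin at its underside. Stays.
- hex_keys: Loose folding hex key set with red sides, 100 x 22 x 26 mm, lying on the table right of the ramp. Stays.
Not all that is in view belongs to the job. What is shaped like the part that bears thick_roller_centre but turquoise is not meant.

How it is judged:
By the outcome, as a careful person would: the job done as asked, in the order asked, and still so for the second after the job is handed in, while the arm keeps its last pose, push and grip.
It also fails if it takes over 35 s, if anything falls off the work surface, if the arm or the gripper's body presses on something with over 40 N, if the wrist force passes 120 N, or if a joint passes its speed limit or range.

## Robot

A 6-joint arm with a two-finger parallel gripper is mounted at the origin on a cart in front of the work surface, level with it; the furniture and walls round the work are solid. World frame = base frame: x ahead of the robot, y to its left, z up, the work surface at z = 0. Lengths are in m, angles in rad, forces in N, time in s.
With the tool pointing down it reaches from about 0.275 to 0.725 m from the base axis. Payload 5.6 kg.
Tool frame: the origin (TCP) lies at the very end of the fingers, on their centre line; the grasp point (between the pads) lies 19 mm behind it; z points along the fingers, y is the line along which they close (so a half turn about z gives the same grasp; the last joint's range is limited). The gripper opens to 85 mm and grips with 20 to 120 N. Pads are 22 mm wide; open, the fingers measure 114 mm over their backs; the gripper's body (76 mm by 85 mm) begins 54 mm behind the grasp point. The pads swing forward as they close: fully open they stand 13 mm farther back than shut.
Start: joints at [-0.831, 0.255, 0.108, 0, -1.424, -0.285], TCP at [0.242, -0.494, 0.211] pointing down, gripper open.
Joint ranges: [-2.95, 2.95], [-1.21, 1.97], [-1.09, 1.5], [-2.87, 1.71], [-2.94, -0.07], [-3.05, 3.05]. Speed limits (rad/s): [2.57, 2.57, 3.14, 3.14, 3.14, 3.14].

## Interface

Orientations are given as a unit quaternion [x, y, z, w].
In Python, from workcell import r gives the robot as it stands. Calls block until the motion is done:
- r.movep(position, orientation): joint-space move of the TCP to a pose.
- r.move_linear(position, rot=None, vel=0.15): straight line of the TCP; rot=None keeps the orientation; vel is the mean speed in m/s.
- r.move_joints(angles): joint-space move.
- r.let_go() and r.gripper_close(grip_force=None): open the fingers fully, or close them until they stop; grip_force is the grip in N (None keeps the last).
- r.dwell(seconds).
- r.ik(position, orientation): joint angles nearest the present ones, or None.
- r.grab_frame(name): name is "scene" or "top" or "wrist"; returns the picture (400x640x3 uint8, red, green, blue); there is no depth.
- r.camera_params(name): a dict with "K" (3x3 intrinsics, pixels), "R" (3x3) and "t" (3): a world point X has camera coordinates R X + t; the wrist camera has in their place "tool_from_camera" (4x4, takes a point from camera to tool coordinates, whose origin is the TCP and whose axes are the flange's). Camera axes: x right, y down, z forward; pixel columns grow to the right and rows downward; lengths in m; the calibration is good to about 2 mm. A picture is of the moment at which its call begins: read the wrist's pose just before it. camera_params takes no time and is no camera call.
A pose or a line that the arm cannot do raises r.PlanningError and nothing moves.
- r.finish_job(): hands the job in; it is judged then, once.
Readings, each from a call of its own:
- r.get_t(): time.
- r.get_joint_positions(): joint angles.
- r.get_joint_vel(): joint speeds.
- r.get_joint_efforts(): joint torques, N m.
- r.get_ee_pos(): TCP position.
- r.get_orientation(): TCP orientation.
- r.get_contact_force(): force on the tool from outside, world axes, zero at the start.
- r.get_moment(): the same for the moment, N m.
- r.get_width(): finger opening in m.
- r.get_grip_force(): force on a finger pad.
Only numpy, scipy, OpenCV 4.12 (cv2) and the standard library are available. Lean on these libraries where they do the work, as an engineer would, in place of code of your own. Each camera call takes 0.05 s, during which the arm holds its last target. There are 200 camera calls.

## Working session

There is one attempt and no reset: what is moved stays moved. The work goes in short steps, each a Python script; the robot and the scene stay as the last script left them, time stands still between calls to the robot, and variables do not carry over. Pictures are saved under pics/ and viewed, at most 10 in all, crops included, and the job is handed in when it is done.

```bash
ls; mkdir -p pics
python3 - <<'E'
from workcell import r
import cv2,numpy as np
for n in("scene","top"):
    cv2.imwrite(f"pics/{n}0.png",r.grab_frame(n)[...,::-1]); p=r.camera_params(n); print(n,p["K"].tolist(),np.round(p["R"],4).tolist(),np.round(p["t"],4).tolist())
print(r.camera_params("wrist"),r.get_t(),r.get_orientation())
E
```

```text
pics
scene [[367.281281444989, 0.0, 320.70123961892017], [0.0, 367.281281444989, 195.1167339157884], [0.0, 0.0, 1.0]] [[-0.8528, -0.5222, -0.0115], [-0.2969, 0.5027, -0.8119], [0.4297, -0.6889, -0.5837]] [0.4508, 0.2847, 0.6751]
top [[444.63678046704814, 0.0, 312.86543477819293], [0.0, 444.63678046704814, 190.34565210469262], [0.0, 0.0, 1.0]] [[-0.0091, -0.9998, -0.0204], [-0.9916, 0.0117, -0.1289], [0.1291, 0.019, -0.9914]] [-0.0581, 0.5587, 1.1138]
{'K': array([[294.4758802 ,   0.        , 319.461463  ],
       [  0.        , 294.4758802 , 200.84473155],
       [  0.        ,   0.        ,   1.        ]]), 'tool_from_camera': array([[ 1.92060459e-03, -9.62788978e-01, -2.70247472e-01,
         6.91490441e-02],
       [ 9.99998127e-01,  1.78395783e-03,  7.51259783e-04,
        -9.24886366e-04],
       [-2.41194545e-04, -2.70248408e-01,  9.62790600e-01,
        -1.63640740e-01],
       [ 0.00000000e+00,  0.00000000e+00,  0.00000000e+00,
         1.00000000e+00]])} 0.1 [-2.25434943e-01  9.74257868e-01  8.01637168e-04 -2.25995628e-04]
```

View pics/scene0.png

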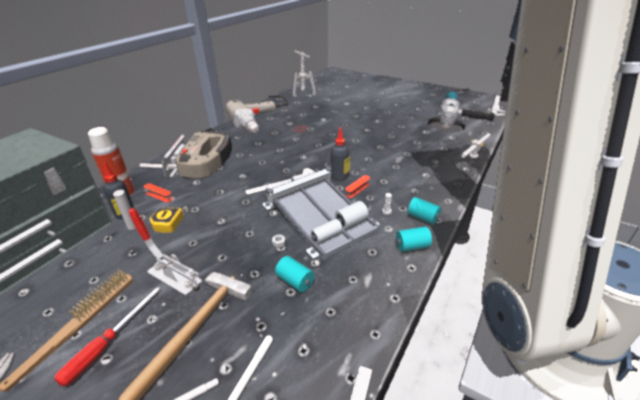

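View pics/top0.png

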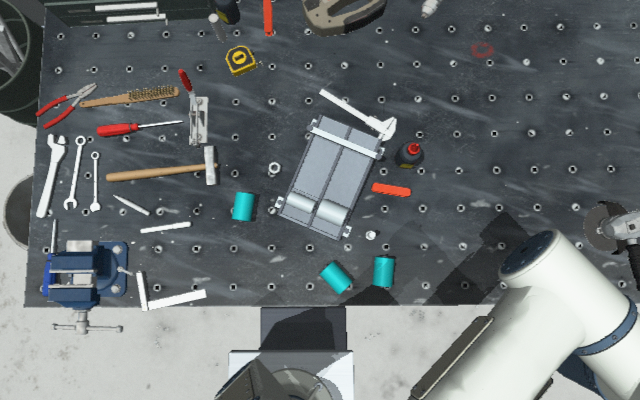

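The ramp is at about (330,177) in the top view, uphill pointing up and slightly right, with two grey rollers at its foot near (300,203) and (330,212). The turquoise cylinders are decoys. I'll enlarge both views next.

Run:
```python
import cv2,numpy as np
a=cv2.imread("pics/top0.png")[105:250,265:405]; b=cv2.imread("pics/scene0.png")[155:265,255:395]
cv2.imwrite("pics/topc.png",cv2.resize(a,None,fx=4,fy=4,interpolation=cv2.INTER_CUBIC))
cv2.imwrite("pics/scenec.png",cv2.resize(b,None,fx=5,fy=5,interpolation=cv2.INTER_CUBIC))
```

```text
(no output)
```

View pics/topc.png

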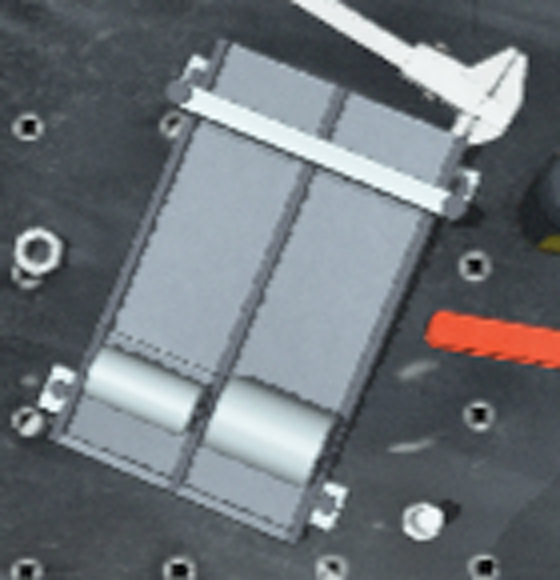

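View pics/scenec.png

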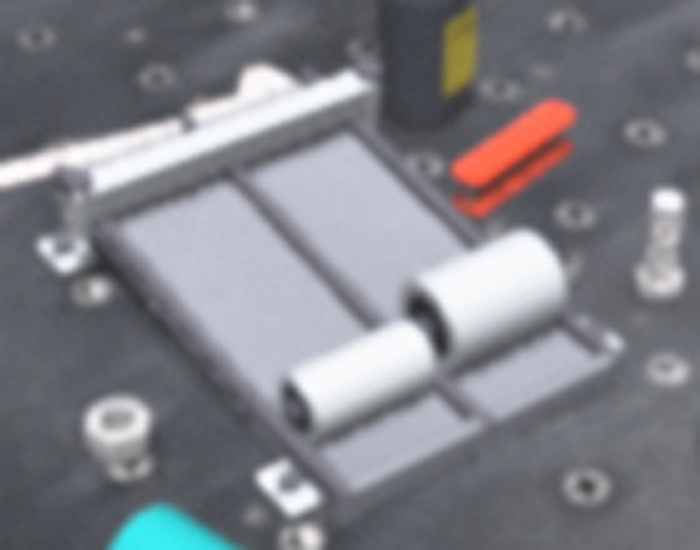

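The rollers are told apart by size: the thick one is in the right lane, crop centre (271,428). The thin one is in the left lane at (143,388). The bar's downhill top edge runs (187,108)–(447,212) in the top crop. Now I'll fit the ramp pose from both views.

```bash
cat > cam.py <<'E'
import numpy as np
from workcell import r
P={n:r.camera_params(n) for n in("scene","top")}
def proj(n,X):
    p=P[n]; c=p["K"]@(p["R"]@X+p["t"]); return c[:2]/c[2]
def w(q,X):  # ramp->world, q=x,y,z,yaw
    c,s=np.cos(q[3]),np.sin(q[3]); return np.array([q[0]+c*X[0]-s*X[1],q[1]+s*X[0]+c*X[1],q[2]+X[2]])
a=np.radians(8)
def sl(s,y,h): return np.array([s*np.cos(a)-h*np.sin(a),y,.012+s*np.sin(a)+h*np.cos(a)])
E
python3 - <<'E'
from cam import *
from scipy.optimize import least_squares
T=lambda u,v:(265+u/4,105+v/4)
S=lambda u,v:(255+u/5,155+v/5)
def model(q):
    W,s,xr,hr,xt=q[4:9]
    L=np.array
    e=[]
    def add(n,X,uv,k=''): e.append((k,proj(n,w(q,X))-uv))
    add("top",L([-.083,W,.02]),T(52,437),'lipL'); add("top",L([-.083,-W,.02]),T(297,541),'lipR')
    add("top",L([-.079,0,.02]),T(180,488),'lipC'); add("top",sl(.205,0,.009),T(343,90),'topC')
    add("top",sl(.205,W,.009),T(222,40),'topL');add("top",sl(.205,-W,.009),T(470,132),'topR')
    add("top",sl(s,0,.032),T(317,160),'bar'); add("scene",sl(s,0,.032),S(232,145),'bar s')
    add("scene",L([-.083,W,.02]),S(342,492),'lipL s'); add("scene",L([-.083,-W,.02]),S(620,345),'lipR s')
    add("scene",L([-.079,0,.02]),S(487,415),'lipC s')
    add("top",L([xr,-.042,hr]),T(271,428),'thick'); add("scene",L([xr,-.042,hr]),S(487,295),'thick s')
    add("top",L([xt,.042,.03]),T(143,388),'thin'); add("scene",L([xt,.042,.03]),S(360,377),'thin s')
    return e
f=lambda q:np.concatenate([x[1] for x in model(q)])
o=least_squares(f,[.4,-.1,0,-.35,.085,.14,-.03,.037,-.03],loss='soft_l1',x_scale=.01)
q=o.x;print(np.round(q,4))
for k,v in model(q):print(k,np.round(v,1))
np.save("q.npy",q)
print("roller",w(q,[q[6],-.042,q[7]]),"final",w(q,sl(q[5]-.025,-.042,.025)))
p=P["top"];C=-p["R"].T@p["t"];d=p["R"].T@np.linalg.inv(p["K"])@[411,152,1];X=C+d*((.12-C[2])/d[2]);print("bottle~",X)
R=lambda yw:None
from scipy.spatial.transform import Rotation as Ro
for t in(0,np.pi):
    qt=(Ro.from_euler('z',q[3]+t)*Ro.from_euler('x',np.pi)).as_quat()
    for X in(w(q,[-.12,-.042,.14]),w(q,[-.09,-.042,.03]),w(q,sl(q[5]-.061,-.042,.018))): print(t,X,r.ik(X,qt))
E
```

```text
[ 0.5405 -0.0846 -0.0033 -0.4123  0.0868  0.1491 -0.024   0.0403 -0.0302]
lipL [-0.  -0.3]
lipR [ 0.1 -0.1]
lipC [-0.9 -1.4]
topC [ 0.4 -1.8]
topL [-0.  -1.8]
topR [-0.3  0.3]
bar [-1.5 -0.4]
bar s [ 1.9 -1.7]
lipL s [1.6 0.3]
lipR s [1.3 1.5]
lipC s [0.4 0.1]
thick [-0.4 -0.2]
thick s [0. 0.]
thin [ 0.8 -0.3]
thin s [0.4 0.5]
roller [ 0.50173171 -0.11345741  0.0369654 ] final [ 0.63312128 -0.17091663  0.05071001]
bottle~ [ 0.63746044 -0.30286256  0.12      ]
0 [ 0.41376654 -0.07498852  0.13668188] [ 1.96683193e-01  3.68937365e-02 -3.44984581e-01  4.44089210e-16
 -1.18891801e+00  9.61854191e-01]
0 [ 0.44125308 -0.08700893  0.02668188] [ 1.55742021e-01  2.08707484e-01 -4.59789402e-01  4.44089210e-16
 -9.02299441e-01  1.00279536e+00]
0 [ 0.60135102 -0.15702288  0.0387679 ] [-4.35917618e-03  4.93636950e-01  1.25468186e-02  4.44089210e-16
 -1.08970620e+00  1.16289656e+00]
3.141592653589793 [ 0.41376654 -0.07498852  0.13668188] [ 1.96683193e-01  3.68937365e-02 -3.44984581e-01 -4.44089210e-16
 -1.18891801e+00 -2.17973846e+00]
3.141592653589793 [ 0.44125308 -0.08700893  0.02668188] [ 1.55742021e-01  2.08707484e-01 -4.59789402e-01 -4.44089210e-16
 -9.02299441e-01 -2.13879729e+00]
3.141592653589793 [ 0.60135102 -0.15702288  0.0387679 ] [-4.35917618e-03  4.93636950e-01  1.25468186e-02 -4.44089210e-16
 -1.08970620e+00 -1.97869609e+00]
```

The fit is consistent: roller centre height is 37 mm, residuals are within 2 px, and the bar is 149 mm up. Next I'll close the gripper, move to behind the foot and check from close by.

Run:
```python
from cam import *
import cv2
from scipy.spatial.transform import Rotation as Ro
q=np.load("q.npy")
qt=(Ro.from_euler('z',q[3])*Ro.from_euler('x',np.pi)).as_quat()
r.gripper_close(20)
r.movep(w(q,[-.12,-.042,.16]),qt)
p=r.get_ee_pos();o=r.get_orientation()
im=r.grab_frame("wrist")[...,::-1].copy()
c=r.camera_params("wrist")
def pw(X):
    Y=Ro.from_quat(o).inv().apply(X-p); M=np.linalg.inv(c["tool_from_camera"]); z=c["K"]@(M[:3,:3]@Y+M[:3,3]); return z[:2]/z[2]
cv2.imwrite("pics/w_raw.png",im)
q0=q[:4].copy()
W=lambda X:pw(w(q0,X))
def line(A,B,col):
    cv2.line(im,*[tuple(int(round(v)) for v in W(np.array(X))) for X in(A,B)],col,1)
for y in(-.08,-.004,.004,.08): line([-.083,y,.02],[0,y,.021],(0,0,255)); line([0,y,.021],sl(.205,y,.009),(0,0,255))
line([0,-.08,.012],[0,.08,.012],(0,255,0))
line([-.083,-.087,.02],[-.083,.087,.02],(0,255,0))
line(sl(q[5],-.08,.032),sl(q[5],.08,.032),(255,0,0))
line([q[6],-.077,.037],[q[6],-.007,.037],(0,255,255))
cv2.imwrite("pics/w1.png",im); print(p,r.get_t(),r.get_width(),r.get_contact_force())
```

```text
[ 0.41392191 -0.07544433  0.15684387] 2.5917 0.00011430404844350039 [0.29218002 0.11912273 0.17684088]
```

View pics/w1.png

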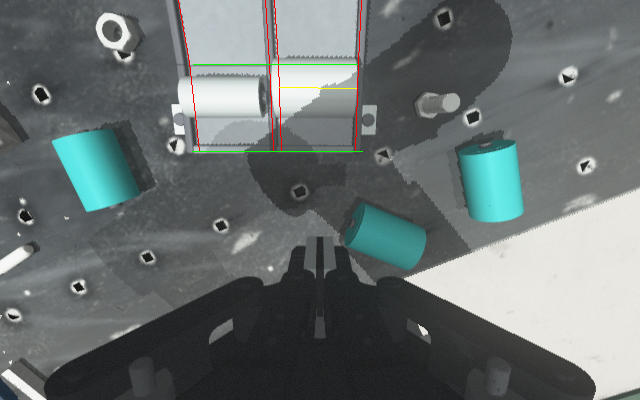

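The wrist view agrees roughly with the fit: foot at rows 65–152, thick roller at about (317,88). A zoom will show how much correction is needed.

Run:
```python
import cv2
a=cv2.imread("pics/w_raw.png")[0:165,165:380]
cv2.imwrite("pics/w1c.png",cv2.resize(a,None,fx=3.5,fy=3.5,interpolation=cv2.INTER_CUBIC))
```

```text
(no output)
```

View pics/w1c.png

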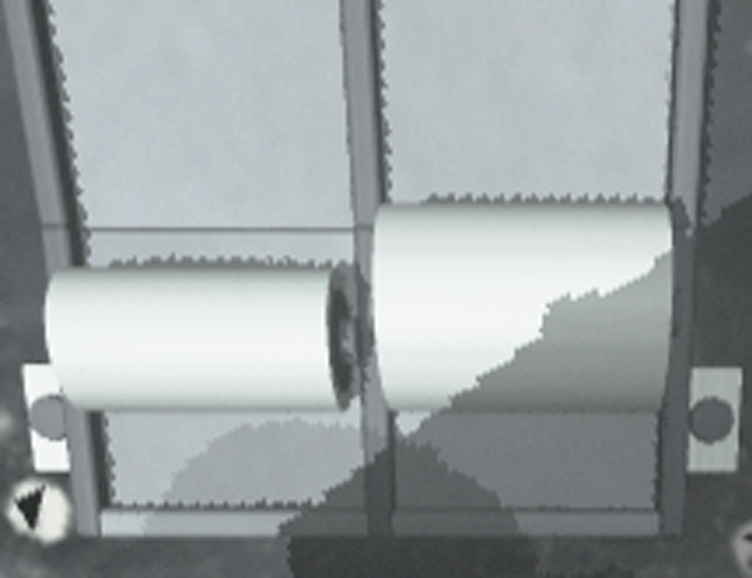

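Run:
```python
from cam import *
from scipy.optimize import least_squares
from scipy.spatial.transform import Rotation as Ro
p=r.get_ee_pos();o=r.get_orientation();c=r.camera_params("wrist")
M=np.linalg.inv(c["tool_from_camera"])
def pw(X):
    Y=Ro.from_quat(o).inv().apply(X-p); z=c["K"]@(M[:3,:3]@Y+M[:3,3]); return z[:2]/z[2]
T=lambda u,v:np.array((265+u/4,105+v/4))
S=lambda u,v:np.array((255+u/5,155+v/5))
V=lambda u,v:np.array((165+u/3.5,v/3.5))
L=np.array
def model(q):
    W,s,xr,yr,xt,s1,s2=q[4:11]; e=[]
    def add(n,X,uv,k=''):
        X=w(q,X); e.append((k,(pw(X) if n=="w" else proj(n,X))-uv))
    add("top",L([-.083,W,.02]),T(52,437),'lipL'); add("top",L([-.083,-W,.02]),T(297,541),'lipR')
    add("top",L([-.079,0,.02]),T(180,488),'lipC'); add("top",sl(.205,0,.009),T(343,90),'topC')
    add("top",sl(.205,W,.009),T(222,40),'topL');add("top",sl(.205,-W,.009),T(470,132),'topR')
    add("top",sl(s,0,.032),T(317,160),'bar'); add("scene",sl(s,0,.032),S(232,145),'bar s')
    add("scene",L([-.083,W,.02]),S(342,492),'lipL s'); add("scene",L([-.083,-W,.02]),S(620,345),'lipR s')
    add("scene",L([-.079,0,.02]),S(487,415),'lipC s')
    add("top",L([xr,yr,.037]),T(271,428),'thick'); add("scene",L([xr,yr,.037]),S(487,295),'thick s')
    add("w",L([xr,yr,.042]),V(523,306),'thick w')
    add("w",L([-.083,.004,.02]),V(366,536),'w cl');add("w",L([-.083,-.004,.02]),V(393,536),'w cr')
    add("w",L([-.083,-.08,.02]),V(658,536),'w r');add("w",L([-.083,.08,.02]),V(100,536),'w l')
    add("w",L([0,.04,.012]),V(222,229),'w line')
    e[-1][1][0]=0
    add("w",sl(s1,-.004,.009),V(375,0),'w c up');add("w",sl(s2,-.08,.009),V(677,0),'w r up')
    return e
f=lambda q:np.concatenate([x[1]/(1 if 'w' not in x[0] else .7) for x in model(q)])
q0=np.load("q.npy")
o_=least_squares(f,[*q0[:6],q0[6],-.042,-.03,.06,.06],loss='soft_l1',x_scale=.01)
q=o_.x;print(np.round(q,4))
for k,v in model(q):print(k,np.round(v,1),end='; ')
np.save("q2.npy",q)
```

```text
[ 5.396e-01 -8.170e-02  5.000e-04 -4.174e-01  8.650e-02  1.494e-01
 -2.260e-02 -4.180e-02 -2.070e-02  5.110e-02  5.150e-02]
lipL [-1.2 -0.2]; lipR [-1.3  0.3]; lipC [-2.2 -1.2]; topC [-0.2 -1.7]; topL [-0.6 -1.8]; topR [-1.1  0.6]; bar [-2.2 -0.4]; bar s [ 1.7 -2.4]; lipL s [ 1.2 -0.1]; lipR s [1.2 1.3]; lipC s [ 0.2 -0.2]; thick [-1.4 -0.3]; thick s [-0.6  0.4]; thick w [0.2 0. ]; w cl [ 0.1 -0. ]; w cr [0.3 0. ]; w r [-0.3  0.4]; w l [ 0.9 -0.4]; w line [ 0.  -0.3]; w c up [-0.9  0. ]; w r up [0.8 0. ];
```

The refit is good: the ramp base lies at z = 0.5 mm and the roller sits 41.8 mm right of the ramp's centre line. Next I'll descend behind the roller and push slowly, watching the force.

```bash
cat > push.py <<'E'
from cam import *
q=np.load("q2.npy"); y=-.042
u=w(q,[np.cos(a),0,np.sin(a)])-w(q,[0,0,0])
off=np.array([-.036,0,-.011])
flat=lambda x:w(q,np.array([x,y,.037])+off)
up=lambda s:w(q,sl(s,y,.025)+off)
F=lambda:-np.mean([r.get_contact_force() for _ in range(3)],0)@u
E
python3 - <<'E'
from push import *
import cv2
b=w(q,[-.09,y,.14]);r.move_linear(b);
r.move_linear(flat(-.054),vel=.1); f0=F(); print("free",f0)
r.move_linear(flat(q[6]-.006),vel=.05); print("near",F()-f0)
r.move_linear(flat(-.0017),vel=.03); print("foot end",F()-f0,r.get_contact_force())
r.move_linear(up(.08),vel=.03); print("up",F()-f0,r.get_contact_force(),r.get_t())
for n in("wrist","top"): cv2.imwrite(f"pics/{n}2.png",r.grab_frame(n)[...,::-1])
a_=cv2.imread("pics/wrist2.png")[0:330,100:540];b_=cv2.imread("pics/top2.png")[105:250,265:405]
b_=cv2.resize(b_,(319,330));cv2.imwrite("pics/m2.png",np.hstack([a_,b_]))
np.save("f0.npy",f0)
E
```

```text
free 0.25318453504059685
near 0.40418652679658423
foot end 10.184214853525033 [-17.38377426   5.29380426  53.34704554]
up -4.3941983110692115 [-0.22081057 -2.44148497 24.14885354] 8.7083
```

View pics/m2.png

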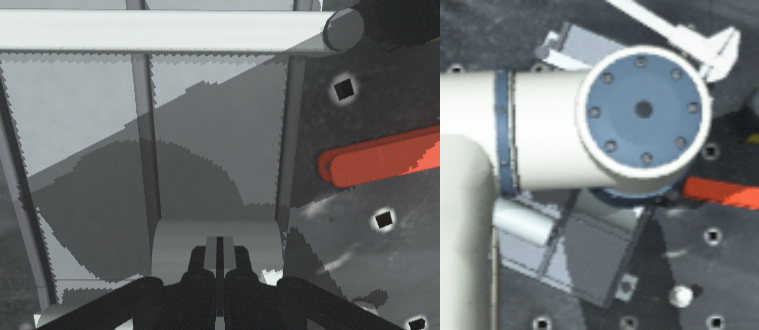

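Something is wrong. There is an upward force on the tool, and the roller appears smaller than expected (about 131 px wide, columns 152–283), with the fingertips in front of it. I'll check the actual pose before moving on.

Run:
```python
from push import *
from scipy.spatial.transform import Rotation as Ro
p=r.get_ee_pos();print("tcp",p,"cmd",up(.08),Ro.from_quat(r.get_orientation()).as_matrix().round(3).tolist(),r.get_contact_force(),r.get_moment(),r.get_t(),r.get_joint_efforts())
c=r.camera_params("wrist");M=np.linalg.inv(c["tool_from_camera"]);o=r.get_orientation()
def pw(X):
    Y=Ro.from_quat(o).inv().apply(X-p); z=c["K"]@(M[:3,:3]@Y+M[:3,3]); return (z[:2]/z[2]).round()
print("tip in img",pw(p))
print("barL/R top edge",pw(w(q,sl(q[5],.08,.032))),pw(w(q,sl(q[5],-.08,.032))),"kerb c",pw(w(q,sl(.1,0,.009))))
for s in(0,.02,.04,.06,.08): print(s,[pw(w(q,sl(s,y+d,.05))) for d in(.035,-.035)],pw(w(q,sl(s+.025,y,.025))))
import cv2
im=cv2.imread("pics/wrist2.png")[190:400,210:430];cv2.imwrite("pics/w2c.png",cv2.resize(im,None,fx=2.8,fy=2.8,interpolation=cv2.INTER_CUBIC))
```

```text
tcp [ 0.56569426 -0.1387728   0.04439859] cmd [ 0.55891505 -0.13620183  0.03742872] [[0.917, -0.398, 0.015], [-0.398, -0.917, -0.005], [0.016, -0.001, -1.0]] [ 1.28054792 -3.54853546 24.30089062] [-1.00487137 -0.10774632  0.0311305 ] 8.8083 [ 1.51260372e+00 -3.07340276e+01  1.21925363e+01  5.38833048e-01
 -7.87057704e-02 -1.56284688e-02]
tip in img [317. 237.]
barL/R top edge [46. 50.] [405.  54.] kerb c [247. 150.]
0 [array([257., 334.]), array([377., 335.])] [318. 273.]
0.02 [array([255., 308.]), array([380., 309.])] [318. 246.]
0.04 [array([252., 278.]), array([383., 279.])] [318. 216.]
0.06 [array([249., 246.]), array([387., 247.])] [319. 184.]
0.08 [array([245., 210.]), array([391., 211.])] [319. 148.]
```

View pics/w2c.png

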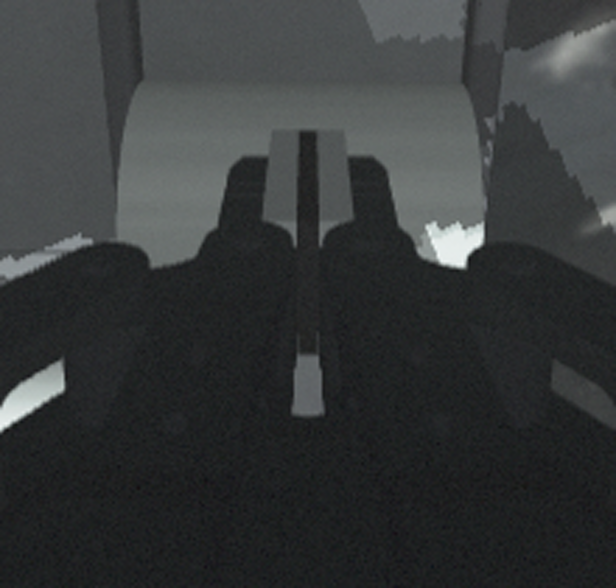

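Run:
```python
from push import *
import cv2
im=r.grab_frame("scene")[...,::-1].copy(); p=r.get_ee_pos(); t=proj("scene",p);print(t, r.get_width())
k=5;c=im[125:245,255:395];c=cv2.resize(c,None,fx=k,fy=k,interpolation=cv2.INTER_CUBIC)
cv2.circle(c,tuple(int(v) for v in ((t-[255,125])*k)),5,(0,0,255),1)
cv2.imwrite("pics/s3.png",c)
for x in(-.03,-.01): print(x,[((proj("scene",w(q,[x,y+d,.037]))-[255,125])*k).round() for d in(.035,-.035)])
for s in(.02,.04,.06,.08): print(s,[((proj("scene",w(q,sl(s,y+d,.025)))-[255,125])*k).round() for d in(.035,-.035)])
```

```text
[335.70866576 199.17347944] -0.00024275666740840437
-0.03 [array([439., 479.]), array([546., 430.])]
-0.01 [array([415., 459.]), array([522., 410.])]
0.02 [array([385., 429.]), array([490., 382.])]
0.04 [array([363., 406.]), array([468., 360.])]
0.06 [array([341., 383.]), array([446., 339.])]
0.08 [array([320., 361.]), array([424., 318.])]
```

View pics/s3.png

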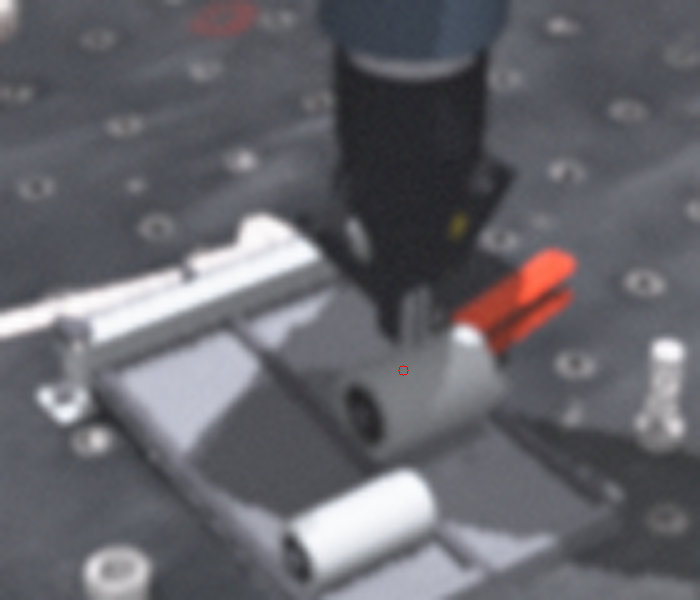

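The closed fingertips rode up over the roller. They now press on its crest (24 N down), with the roller centre about 35 mm up the slope. Pushing needs contact at or below the axis, with the tip leading.

First I'll roll it back down under control: drag the tip downhill on the crest while keeping the light press, so the roller never runs free.

Run:
```python
from push import *
e=w(q,[1,0,0])-w(q,[0,0,0])   # level uphill
c=up(.08); dz=0; log=[]
for i in range(14):
    c=c-e*.004; c[2]+=-.00028
    f=r.get_contact_force()[2]
    c[2]+=np.clip((f-15)/3500*.5,-.0015,.0015)
    r.move_linear(c,vel=.05)
    g=r.get_contact_force(); p=r.get_ee_pos(); d=p-q[:3]
    log.append([i,d@e*1e3,p[2]*1e3,c[2]*1e3,g@e,g[2],r.get_t()])
    if g[2]<4: break
print(np.round(log,1)); np.save("c.npy",c)
```

```text
[[  0.   41.8  44.8  38.5  -0.1  24.    9.1]
 [  1.   36.8  44.9  39.5  -0.4  21.    9.4]
 [  2.   32.   44.8  40.   -1.1  19.5   9.6]
 [  3.   27.4  44.6  40.4  -2.6  18.1   9.9]
 [  4.   23.   44.4  40.6  -2.7  16.2  10.1]
 [  5.   18.9  44.1  40.5  -1.7  15.7  10.4]
 [  6.   14.8  43.8  40.3  -1.9  15.   10.6]
 [  7.   10.9  43.5  40.   -2.6  14.8  10.9]
 [  8.    6.9  43.2  39.7  -2.1  15.9  11.1]
 [  9.    2.7  42.9  39.5  -1.4  15.3  11.4]
 [ 10.   -1.5  42.4  39.3  -1.5  14.8  11.6]
 [ 11.   -5.9  41.8  39.   -2.5  13.6  11.9]
 [ 12.  -10.3  41.1  38.5  -4.   13.9  12.1]
 [ 13.  -14.8  40.1  38.1  -2.8  12.1  12.4]]
```

The controlled lowering worked: the finger moved 62 mm and z followed the 2:1 rolling geometry. The crest contact also shows that the real tip ends about 20 mm short of the TCP when shut, which is why it hit above the axis. Next I'll back off, tilt the tool 35° so the tip leads, and lower it behind the roller with a guarded touch.

```bash
cat >> push.py <<'E'
from scipy.spatial.transform import Rotation as Ro
th=np.radians(35); e=w(q,[1,0,0])-w(q,[0,0,0])
RT=Ro.from_euler('z',q[3])*Ro.from_euler('y',-th)*Ro.from_euler('x',np.pi)
QT=RT.as_quat(); tz=RT.apply([0,0,1]); Lm=.020
tip=lambda X:w(q,np.asarray(X))+Lm*tz     # true tip centre (ramp coords) -> TCP
E
python3 - <<'E'
from push import *
print(tz@e,tz[2],r.ik(tip([-.055,y,.045]),QT),r.ik(tip(sl(.115,y,.01)),QT))
c=np.load("c.npy")-e*.033
r.move_linear(c,vel=.15); print(r.get_contact_force())
r.move_linear(tip([-.058,y,.042]),rot=QT,vel=.12); f0=r.get_contact_force();print(f0,r.get_t())
z=.038
while z>.0225:
    r.move_linear(tip([-.058,y,z]),vel=.05); f=r.get_contact_force()-f0
    print(round(z,4),f.round(1),end=' ')
    if np.linalg.norm(f)>3.5: break
    z-=.003
print(r.get_t(),r.get_ee_pos()); np.save("z.npy",[z,*f0])
import cv2
cv2.imwrite("pics/wrist4.png",r.grab_frame("wrist")[...,::-1]);cv2.imwrite("pics/scene4.png",r.grab_frame("scene")[...,::-1])
a_=cv2.imread("pics/wrist4.png")[:,140:500];b_=cv2.resize(cv2.imread("pics/scene4.png")[135:255,275:385],None,fx=4,fy=4,interpolation=cv2.INTER_CUBIC)[:400]
b_=cv2.copyMakeBorder(b_,0,400-b_.shape[0],0,0,0) if b_.shape[0]<400 else b_
cv2.imwrite("pics/m4.png",np.hstack([a_,b_]))
E
```

```text
0.5735764363510462 -0.8191520442889919 None None
[ 0.41503231  0.40853515 -0.55577263]Traceback (most recent call last):
  File "<stdin>", line 5, in <module>
workcell.PlanningError: the arm cannot follow that straight line within its joint ranges
```

Run:
```python
from push import *
print(r.get_ee_pos(),r.get_joint_positions().round(2) if hasattr(r.get_joint_positions(),'round') else r.get_joint_positions(),r.get_t())
for deg in(5,10,15,20,25,30):
  for fl in(0,np.pi):
    for yw in(0,.42):
      R=Ro.from_euler('z',q[3]+yw)*Ro.from_euler('y',-np.radians(deg))*Ro.from_euler('z',fl)*Ro.from_euler('x',np.pi); t=R.apply([0,0,1])
      o=[r.ik(w(q,X)+.02*t,R.as_quat()) for X in([-.058,y,.042],[-.058,y,.024],sl(.06,y,.012),sl(.11,y,.012))]
      print(deg,round(fl,1),yw,[None if k is None else np.round(k,2).tolist() for k in o] if deg in(10,20) else [k is not None for k in o])
```

```text
[ 0.47781967 -0.10015244  0.03836475] [ 0.12  0.26 -0.35  0.   -0.96  1.04] 12.725
5 0 0 [True, True, True, True]
5 0 0.42 [True, True, True, True]
5 3.1 0 [True, True, True, True]
5 3.1 0.42 [True, True, True, True]
10 0 0 [[0.2, 0.16, -0.61, 0.17, -0.66, 0.83], [0.2, 0.19, -0.64, 0.18, -0.6, 0.81], [0.07, 0.37, -0.33, 0.12, -0.72, 1.0], [0.03, 0.45, -0.18, 0.11, -0.79, 1.06]]
10 0 0.42 [[0.14, 0.16, -0.56, 0.04, -0.67, 1.4], [0.14, 0.19, -0.59, 0.04, -0.62, 1.4], [0.02, 0.37, -0.28, 0.0, -0.74, 1.55], [-0.02, 0.45, -0.13, -0.0, -0.81, 1.59]]
10 3.1 0 [[0.2, 0.16, -0.61, 0.17, -0.66, -2.31], [0.2, 0.19, -0.64, 0.18, -0.6, -2.33], [0.07, 0.37, -0.33, 0.12, -0.72, -2.14], [0.03, 0.45, -0.18, 0.11, -0.79, -2.08]]
10 3.1 0.42 [[0.14, 0.16, -0.56, 0.04, -0.67, -1.74], [0.14, 0.19, -0.59, 0.04, -0.62, -1.75], [0.02, 0.37, -0.28, 0.0, -0.74, -1.59], [-0.02, 0.45, -0.13, -0.0, -0.81, -1.55]]
15 0 0 [True, True, True, True]
15 0 0.42 [True, True, True, True]
15 3.1 0 [True, True, True, True]
15 3.1 0.42 [True, True, True, True]
20 0 0 [[0.23, 0.08, -0.91, 0.61, -0.37, 0.37], [0.19, 0.11, -0.
[... 211 characters left out ...]
.02, -0.47, 1.54], [-0.02, 0.37, -0.31, -0.01, -0.54, 1.6]]
20 3.1 0 [[0.23, 0.08, -0.91, 0.61, -0.37, -2.77], [0.19, 0.11, -0.96, 0.76, -0.28, -2.89], [0.1, 0.29, -0.61, 0.45, -0.4, -2.48], [0.06, 0.36, -0.45, 0.36, -0.47, -2.35]]
20 3.1 0.42 [[0.17, 0.08, -0.76, 0.15, -0.39, -1.86], [0.16, 0.11, -0.8, 0.18, -0.32, -1.89], [0.02, 0.3, -0.45, 0.02, -0.47, -1.6], [-0.02, 0.37, -0.31, -0.01, -0.54, -1.54]]
25 0 0 [True, False, True, True]
25 0 0.42 [True, False, True, True]
25 3.1 0 [True, False, False, True]
25 3.1 0.42 [True, False, True, True]
30 0 0 [False, False, False, False]
30 0 0.42 [False, False, True, True]
30 3.1 0 [False, False, False, False]
30 3.1 0.42 [False, False, True, True]
```

A 15° tilt is reachable and still puts the contact below the axis. Carrying on with that.

```bash
sed -i 's/radians(35)/radians(15)/' push.py
python3 - <<'E'
from push import *
import cv2
r.move_linear(tip([-.058,y,.050]),rot=QT,vel=.12); f0=r.get_contact_force();print(f0,r.get_t())
z=.042
while z>.0235:
    r.move_linear(tip([-.058,y,z]),vel=.06); f=r.get_contact_force()-f0
    print(round(z,4),f.round(1),end=' ')
    if np.linalg.norm(f)>3.5: break
    z-=.003
print(r.get_t(),r.get_ee_pos()); np.save("z.npy",[z,*f0])
cv2.imwrite("pics/wrist4.png",r.grab_frame("wrist")[...,::-1]);cv2.imwrite("pics/scene4.png",r.grab_frame("scene")[...,::-1])
a_=cv2.imread("pics/wrist4.png")[:,160:480];b_=cv2.resize(cv2.imread("pics/scene4.png")[155:235,285:381],None,fx=5,fy=5,interpolation=cv2.INTER_CUBIC)
cv2.imwrite("pics/m4.png",np.hstack([a_,b_]))
E
```

```text
[ 0.72427122 -0.99690274  0.14073589] 13.325
0.042 [-0.6  0.8 -0.3] 0.039 [-1.6  0.5 -0.2] 0.036 [-0.4  0.9 -0.3] 0.033 [-0.6  0.6 -0.2] 0.03 [-0.7  0.8  0. ] 0.027 [-0.8  0.7  0.4] 0.024 [-0.9  0.7 -0.8] 15.1083 [ 0.47408012 -0.09873374  0.00498721]
```

View pics/m4.png

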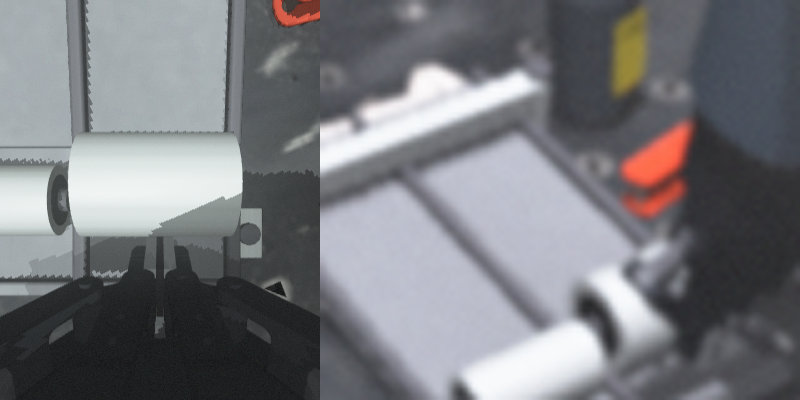

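The tip is confirmed short: no touch even with the TCP at z = 5 mm. The fingertips are now low behind the thick roller, at about (165,235) in the left half of the picture, and the thin roller is undisturbed. Now I'll push, monitoring the force.

Run:
```python
from push import *
f0=np.load("z.npy")[1:]; off=np.array([-.034,0,-.0125])
G=lambda s:tip(sl(s,y,.025)+off)
def step(X,v,lim):
    r.move_linear(X,vel=v); f=r.get_contact_force()-f0; pe=r.get_ee_pos()-X
    log.append([-f@u,f[2],np.linalg.norm(f),pe@u*1e3,pe[2]*1e3,r.get_t()]); return -f@u, np.linalg.norm(f)<lim
log=[]; ok=True
for x in(-.040,-.022,-.0017):
    if ok: fu,ok=step(tip(np.array([x,y,.037])+off),.04,20)
for s in(.02,.04,.06,.08,.098,.108):
    if ok: fu,ok=step(G(s),.04,20)
print(ok,s,fu);print(np.round(log,1))
np.save("s.npy",[s])
```

```text
True 0.108 1.5953260056807725
[[ 0.9 -0.3  1.  -0.   0.2 15.8]
 [ 2.1  0.4  2.3  0.  -0.1 16.4]
 [ 1.5 -0.7  2.  -0.2 -0.3 17. ]
 [ 2.  -0.8  2.2  0.2 -0.  17.6]
 [ 1.7  0.1  1.9  0.2 -0.1 18.3]
 [ 1.6 -0.9  2.   0.2 -0.  18.9]
 [ 1.3 -0.6  1.7  0.2 -0.1 19.6]
 [ 1.1 -0.4  1.6  0.3 -0.  20.2]
 [ 1.6 -0.3  1.6  0.4  0.1 20.6]]
```

Smooth and low-force. Next are fine steps until the bar is felt.

Run:
```python
from push import *
import cv2
f0=np.load("z.npy")[1:]; off=np.array([-.034,0,-.0125])
G=lambda s:tip(sl(s,y,.025)+off)
s=.108; log=[]
while s<.140 and r.get_t()<31:
    s+=.0008; r.move_linear(G(s),vel=.02)
    fu=-np.mean([r.get_contact_force()-f0 for _ in range(3)],0)@u
    log.append((round(s*1e3,1),round(fu,1)))
    if fu>6: break
print(log); r.dwell(.3); print(-(r.get_contact_force()-f0)@u,r.get_contact_force()-f0,r.get_ee_pos()-G(s),r.get_t()); np.save("s.npy",[s])
a_=r.grab_frame("wrist")[:,160:480,::-1];b_=r.grab_frame("scene")[135:235,275:371,::-1]
cv2.imwrite("pics/m5.png",np.hstack([a_,cv2.resize(b_,(384,400),interpolation=cv2.INTER_CUBIC)]))
```

```text
[(108.8, np.float64(2.2)), (109.6, np.float64(2.6)), (110.4, np.float64(2.4)), (111.2, np.float64(2.1)), (112.0, np.float64(2.8)), (112.8, np.float64(3.2)), (113.6, np.float64(3.1)), (114.4, np.float64(2.9)), (115.2, np.float64(2.4)), (116.0, np.float64(3.1)), (116.8, np.float64(2.0)), (117.6, np.float64(2.2)), (118.4, np.float64(3.0)), (119.2, np.float64(2.5)), (120.0, np.float64(3.8)), (120.8, np.float64(2.5)), (121.6, np.float64(2.0)), (122.4, np.float64(2.7)), (123.2, np.float64(0.7)), (124.0, np.float64(2.4)), (124.8, np.float64(2.2)), (125.6, np.float64(6.0))]
5.410216243007692 [-4.65685545  3.3778999   1.15959101] [-0.00056949  0.00011262 -0.00032505] 26.375
```

The force jumped to 6 N at s = 125.6 mm, where the bar was expected at about 124.4 mm. One more small step should confirm solid contact through the force rise; if it does, I'll hand in.

Run:
```python
from push import *
f0=np.load("z.npy")[1:]; off=np.array([-.034,0,-.0125]); s=np.load("s.npy")[0]
m=lambda:-np.mean([r.get_contact_force()-f0 for _ in range(5)],0)@u
for k in range(3):
    s+=.0005; r.move_linear(tip(sl(s,y,.025)+off),vel=.02); r.dwell(.2); f=m(); print(s,f)
    if f>7.5: break
np.save("s.npy",[s]); r.dwell(.3); print(m(),r.get_t())
if 6<m()<14: print(r.finish_job())
```

```text
0.1260999999999999 7.831581673344435
7.412978019457413 27.225
the job is handed in; nothing more can be done
None
```

The job is handed in at 27 s: by force and position, the thick roller rests against the stop bar, held with about 7 N (last pose not checked by picture). On the first try the fingertips rode up over it and pressed down with over 50 N. I rolled it back to the foot under control and pushed again from below its axis.

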